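# Hang the rivet bin on the louvred panel and lock it

### The job

Push the yellow handle of the locking rod so that the rod is drawn right back from over the rail of the green louvred panel. Then lift the orange rivet bin, keeping it upright, over the rail and let it down so that its lip catches behind the rail and it hangs fully seated, and let go. Last, push the rod fully home through both ears of the bin, and leave the hammer, the steel block and the jar where they are.

Things in the scene. Friction and masses are not known exactly. Their poses are not given: they have to be found in the camera images.
- panel: Fixed green sheet-steel louvred panel on the bench, 265 mm long, 195 mm high. Origin on the bench under the middle of the top rail. Front faces its -x; y along the rail, z up. Behind the rail a 21 mm slot, then the sheet (front x=+24 mm, top z=195). At y=-58..-50 and +50..+58 mm dark guide plates, x=-14..14, top z=218, carry the rod (axis x=0, z=204).
- rail_top (a point): Middle of the rail's rounded top edge (panel frame 0, 0, 185 mm). The rail is a plate 5 mm thick (x=-2.5..2.5), free between the guides (y=-50..50). A rib below it (front x=-5.5 mm, z=112..136, bevelled above) holds the bin's back off. With the rod drawn back, the space above the rail between the guides is free.
- bin_place (a point): Where the bin's origin lies when hung and seated: panel frame x=-67.5, y=0, z=113 mm (y free within 15 mm). The hung bin's x, y, z axes point along the panel's. The lip enters when the bin's back is 3 to 11 mm in front of the rail's front face.
- rod (a joint): Slide (m) of the steel locking rod, 8 mm diameter, along the panel's y. 0 = drawn right back (end stop; tip at panel y=+52 mm, inside the guide, rail free). Grows as the rod moves to the panel's -y over the rail; 0.110 = fully home (end stop; tip y=-58 mm, in the far guide). Stays where it is left; friction 1.5 N.
- rod_handle (a point): Top of the yellow upright handle at the rod's outer end: a round stem 11 mm in diameter from the rod's axis (z=204 mm) up to here (z=265 mm). In the panel frame x=0, y=176 mm minus the joint value. Push it along the panel's y from either side. The fixed parts near it are no higher than z=218 mm; a seated bin's ears reach z=220.
- bin: Loose orange plastic bin, 120 (x) by 70 (y) by 75 mm high, walls 3 mm, about 0.2 to 0.37 kg; copper rivets fixed in the bottom. Origin: centre of its underside, z up. The lip is on its back, +x (outer face x=60 mm). Two ears above the lip at y=-29 and +29 mm, each with a hole 20 wide, 23 high, centred at x=67.5, z=91 mm; ear tops z=107 mm.
- bin_lip (a point): Underside of the lip's bridge, which comes to sit on the rail's top edge (bin frame 65, 0, 72 mm). The bridge runs from the bin's back at x=60 to x=73 mm; from there the lip hangs down to z=51 mm, 10 mm clear of the back at the top, splaying to 16 mm at its mouth; full width of the bin.
- bin_web (a point): Middle of the top edge of the bin's grip web: upright cross wall 5 mm thick (x), 64 mm long (y), at bin x=0, between two compartments 54 mm long (x), 64 mm wide (y). It stands 25 mm above the rim, top 100 mm above the underside. Grip it from above, fingers closing along the bin's x.
- hammer: Bystander: hammer with a wooden handle lying on the bench; leave alone. Origin on its underside near its middle; x along the handle.
- anvil: Bystander: steel bench block, 90 by 55 by 40 mm; leave alone. Origin: centre of its underside.
- jar: Bystander: amber glass jar with a brass cap, 64 mm diameter, 85 mm high; leave alone. Origin: centre of its underside.
There are look-alikes about, which are no part of the job. Of the things shaped like the bin, the orange one is meant.

How it is judged:
By the outcome, as a careful person would: the job done as asked, in the order asked, and still so for the second after the job is handed in, with the robot touching nothing.
It also fails if it takes over 58 s, if anything falls off the work surface, if the arm or the gripper's body presses on something with over 40 N, if the wrist force passes 120 N, or if a joint passes its speed limit or range.

### The arm

A 6-joint arm with a two-finger parallel gripper is mounted at the origin on the work surface. World frame = base frame: x ahead of the robot, y to its left, z up, the work surface at z = 0. Lengths are in mm, angles in degrees, forces in N, time in s.
With the tool pointing down it reaches from about 300 to 750 mm from the base axis. Payload 8.5 kg.
Tool frame: the origin (TCP) lies on the centre line of the jaws, within the pads' length; the fingertips stand robot.tip_reach ahead of it and the grasp point (between the pads) lies 6 mm ahead of it (robot.tip_reach is the distance from the TCP to the fingertips, in mm); z points along the fingers, y is the line along which they close (so a half turn about z gives the same grasp; the last joint's range is limited). The gripper opens to 85 mm and grips with 20 to 120 N. Pads are 22 mm wide; open, the fingers measure 114 mm over their backs; the gripper's body (76 mm by 85 mm) begins 54 mm behind the grasp point. The pads swing forward as they close: fully open they stand 13 mm farther back than shut.
Start: joints at [62.435, 21.807, 74.336, -0, 83.858, -12.336], TCP at [144.467, 530.669, 256.322] pointing down, gripper open.
Joint ranges: [-178.18, 178.18], [-50.72, 133.34], [12.68, 142.11], [-81.47, 261.47], [9.98, 163.14], [-165.26, 165.26]. Speed limits (degrees/s): [136.94, 136.94, 180, 180, 180, 180].

### API

Orientations are given as a 3x3 rotation matrix whose columns are the frame's x, y, z axes.
In Python, from rig import robot, vision, workorder gives the robot as it stands. The module is installed in compiled form; this text tells all that it offers.
- The arm moves only by the tool send_rows, never from a script. Its argument "increments" is a list of rows, each an object of numbers: "x", "y", "z": the shift along the tool's x, y, z in cm; "ax", "ay", "az": the turn, a rotation vector about the tool's x, y, z in rad. In form: [{"x": .., "y": .., "z": .., "ax": .., "ay": .., "az": ..}, ...]. A call has 1 to 10 rows; each row is the pose to reach, as a shift and turn from the pose commanded when the call began, along the tool's axes at that moment; what a row does not reach only later rows make up. A row lasts 1/10 s, in which the tool goes at most 50 mm and 8.59 degrees, less where a joint would pass 70% of its speed; a pose out of reach is approached as far as the arm can. A call with a gripper value outside its range is refused whole. "gripper" is the gripper command: -1 is shut, 1 is fully open, values between are in proportion, set as the call begins (left out, the last holds). The fingers move at their own pace and stop on an object; the grip force is fixed at half the most. Time passes only in rows, so rows that repeat a pose let the fingers close. It gives the time, the measured TCP pose, the force, the opening and the grip force at its end, in the units of the state.
- robot.get_state(): the state, without advancing time (a new reading comes with each control period).
- vision.read_camera(name): name is "side" or "top" or "wrist"; returns a dict with "pixels" (480x640x3 uint8, red, green, blue), "fovy" (degrees; the focal length in pixels is half the picture's height over the tangent of half this angle, whatever the lens; pixels are square), "cx", "cy" (the principal point, pixels), "position" and "rotation" of the camera in the world; the wrist camera has in their place "hand_eye" (4x4, takes a point from camera to tool coordinates, whose origin is the TCP and whose axes are the flange's). Camera axes: x right, y down, z forward; pixel columns grow to the right and rows downward; lengths in mm; the calibration is good to about 2 mm. A picture is of the moment at which its call begins: read the wrist's pose just before it. There is no depth.
- workorder.close_job(): hands the job in; it is judged then, once.
The state is a dict: "time": time; "qpos": joint angles; "joint_velocities": joint speeds; "tau": joint torques, N m; "ee_pos": TCP position; "tool_rot": TCP orientation; "ft_force": force on the tool from outside, world axes, zero at the start; "wrist_torque": the same for the moment, N m; "width": finger opening in mm; "grip_force": force on a finger pad.
Only numpy, scipy, OpenCV 4.12 (cv2) and the standard library are available. Lean on these libraries where they do the work, as an engineer would, in place of code of your own. Each camera call takes 0.05 s, during which the arm holds its last target. There are 200 camera calls.

## Working session

There is one attempt and no reset: what is moved stays moved. The work goes in short steps, Python scripts to look and compute and a tool call to move; the robot and the scene stay as the last step left them, time stands still between calls to the robot, and variables do not carry over. Pictures are saved under pics/ and viewed, at most 10 in all, crops included, and the job is handed in when it is done.

Besides the shell and the picture viewer there is one more tool, called after ">>>" as name([rows], argument=value, ...), one row to a line, values as JSON. send_rows: Moves the arm, as the interface text tells. Its arguments: {"type":"object","properties":{"increments":{"type":"array"},"gripper":{"type":"number"}},"required":["increments"]}

```bash
mkdir -p pics; cat > h.py <<'E'
import numpy as np, cv2
from rig import robot, vision, workorder
def snap(n,f):
    s=robot.get_state(); c=vision.read_camera(n)
    cv2.imwrite('pics/'+f,c['pixels'][:,:,::-1])
    if n=='wrist':
        T=np.eye(4);T[:3,:3]=s['tool_rot'];T[:3,3]=s['ee_pos'];M=T@np.array(c['hand_eye']);R,p=M[:3,:3],M[:3,3]
    else: R,p=np.array(c['rotation']),np.array(c['position'])
    f_=240/np.tan(np.radians(c['fovy'])/2)
    np.savez('pics/'+f+'.npz',R=R,p=p,f=f_,c=[c['cx'],c['cy']]); return c,s
def ray(f,u,v):
    d=np.load('pics/'+f+'.npz'); x=np.array([(u-d['c'][0])/d['f'],(v-d['c'][1])/d['f'],1]); return d['p'],d['R']@x
def atz(f,u,v,z):
    p,r=ray(f,u,v); return p+r*(z-p[2])/r[2]
def proj(f,P):
    d=np.load('pics/'+f+'.npz'); q=(np.atleast_2d(P)-d['p'])@d['R']; return q[:,:2]/q[:,2:]*d['f']+d['c']
def tri(obs):
    A=np.zeros((3,3));b=np.zeros(3)
    for o in obs:
        p,r=ray(*o); r=r/np.linalg.norm(r); M=np.eye(3)-np.outer(r,r);A+=M;b+=M@p
    return np.linalg.solve(A,b)
E
python3 - <<'E'
from h import *
for n in('top','side'):
    c,s=snap(n,n+'0.png'); d=np.load(f'pics/{n}0.png.npz'); print(n,d['p'],d['R'].round(3).tolist(),d['f'],d['c'])
print(s['tool_rot'],s['ft_force'],s['width'],robot.tip_reach)
E
```

```text
top [ 345.41589723 -109.67457466 1216.49232476] [[0.024, -0.992, 0.121], [-1.0, -0.022, 0.02], [-0.017, -0.121, -0.993]] 451.8163780216892 [323.8683703  242.37325437]
side [  59.25455694 -961.58286768 1035.93277367] [[0.903, -0.273, 0.331], [-0.429, -0.606, 0.67], [0.018, -0.747, -0.665]] 514.3748353036661 [322.58555962 252.22562376]
[[-9.64880529e-01  2.62688101e-01 -7.24834902e-04]
 [ 2.62688858e-01  9.64879719e-01 -1.30040389e-03]
 [ 3.57777868e-04 -1.44514045e-03 -9.99998892e-01]] [-0.39231495  0.37873998  0.50678467] 84.9277409644618 25.0
```

View pics/top0.png

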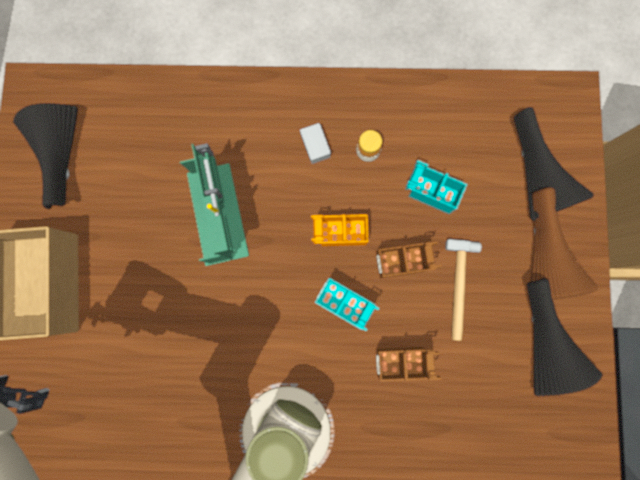

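View pics/side0.png

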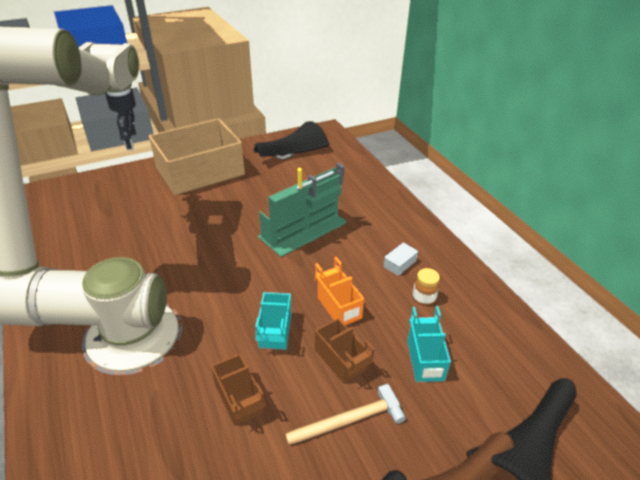

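```bash
python3 - <<'E'
import cv2,numpy as np
a=cv2.imread('pics/top0.png')[130:280,170:270];b=cv2.imread('pics/side0.png')[155:255,250:350];d=cv2.imread('pics/top0.png')[200:260,300:380]
o=np.zeros((600,800,3),np.uint8);o[:600,:400]=cv2.resize(a,None,fx=4,fy=4,interpolation=2);o[:400,400:]=cv2.resize(b,None,fx=4,fy=4,interpolation=2)
o[400:,400:]=cv2.resize(d,None,fx=10/3,fy=10/3)[:200,:267].shape[0] and cv2.copyMakeBorder(cv2.resize(d,(267,200),interpolation=2),0,0,0,133,0)
cv2.imwrite('pics/crop1.png',o)
E
```

```text
(no output)
```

View pics/crop1.png

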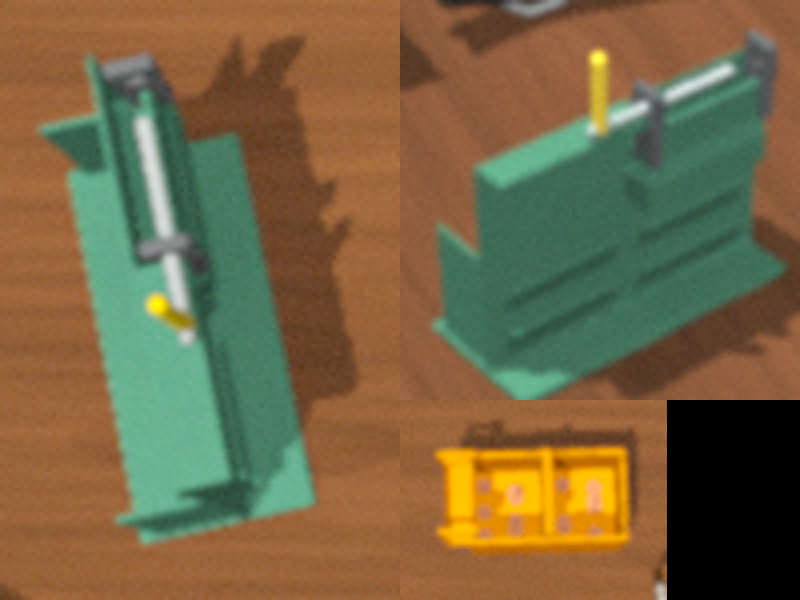

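```bash
python3 - <<'E'
from h import *
print('handle',tri([('top0.png',209.2,205.7),('side0.png',299.5,169.5)]),atz('top0.png',209.2,205.7,265))
print('far',tri([('top0.png',203,147),('side0.png',340,164.5)]),atz('top0.png',203,147,218))
print('near',tri([('top0.png',212.7,191.7),('side0.png',312,177.5)]),atz('top0.png',212.7,191.7,218))
print('tip',atz('top0.png',205.7,158.7,204), 'end',atz('top0.png',217,214.5,204))
c=lambda u,v:(300+(u-400)*.3,200+(v-400)*.3)
print('web',atz('top0.png',*c(548,498),100),'ends',atz('top0.png',*c(548,452),100),atz('top0.png',*c(548,545),100))
for u,v in((440,456),(440,532)):print('ear',atz('top0.png',*c(u,v),107))
for u,v in((628,450),(626,546)):print('front rim',atz('top0.png',*c(u,v),75))
E
```

```text
handle [536.49321513 159.76127523 258.51059855] [534.92526414 158.02459506 265.        ]
far [680.78428228 192.59367795 219.47358468] [680.99619779 193.12407553 218.        ]
near [577.00111887 164.86266781 218.31466917] [576.71686418 165.06312435 218.        ]
tip [657.77041557 189.47616616 204.        ] end [527.01666602 156.16233108 204.        ]
web [ 514.74772623 -137.87516777  100.        ] ends [ 549.70111042 -137.21318561  100.        ] [ 479.30292629 -138.54645685  100.        ]
ear [543.66408109 -56.41190017 107.        ]
ear [486.39401698 -57.99348772 107.        ]
front rim [ 557.14378334 -199.1897127    75.        ]
front rim [ 482.86446148 -198.59833568   75.        ]
```

```bash
cat >> h.py <<'E'
class PF:
    def __init__(s,ox,oy,deg): s.o=np.array([ox,oy,0.]);a=np.radians(deg);s.deg=deg;s.R=np.array([[np.cos(a),-np.sin(a),0],[np.sin(a),np.cos(a),0],[0,0,1]])
    def w(s,*p): return s.o+s.R@np.array(p,float)
    def loc(s,p): return s.R.T@(np.array(p)-s.o)
def inc(P,yaw,show=True):
    "increments to TCP at world P, tool y at yaw deg, pointing down"
    s=robot.get_state();R=np.array(s['tool_rot']);d=R.T@(np.array(P)-s['ee_pos'])/10
    a=np.radians(yaw);y=np.array([np.cos(a),np.sin(a),0]);z=np.array([0,0,-1.]);T=np.column_stack([np.cross(y,z),y,z])
    r=cv2.Rodrigues(R.T@T)[0].ravel(); print('xyz cm',d.round(2),'rot',r.round(3)); return d,r
E
python3 - <<'E'
from h import *
F=PF(629,179,104.3);print(F.w(0,55,340));inc(F.w(0,55,340),104.3)
E
```

```text
[575.70413477 165.4150543  340.        ]
xyz cm [-51.21 -23.91  -8.4 ] rot [-0.001 -0.001 -0.515]
```

>>> send_rows([
  {"x":-5,"y":-2.4,"z":-4},
  {"x":-51.2,"y":-23.9,"z":-8.4,"az":-0.515},
  {"x":-51.2,"y":-23.9,"z":-8.4,"az":-0.515},
  {"x":-51.2,"y":-23.9,"z":-8.4,"az":-0.515},
  {"x":-51.2,"y":-23.9,"z":-8.4,"az":-0.515},
  {"x":-51.2,"y":-23.9,"z":-8.4,"az":-0.515},
  {"x":-51.2,"y":-23.9,"z":-8.4,"az":-0.515},
  {"x":-51.2,"y":-23.9,"z":-8.4,"az":-0.515},
  {"x":-51.2,"y":-23.9,"z":-8.4,"az":-0.515},
  {"x":-51.2,"y":-23.9,"z":-8.4,"az":-0.515},
], gripper=-1)

```text
$.increments[0]: bad value
```

>>> send_rows([
  {"x":0},
  {"x":0},
  {"x":0},
])

```text
$.increments[0]: bad value
```

>>> send_rows([
  {"x":-5,"y":-2.4,"z":-4,"ax":0,"ay":0,"az":0},
  {"x":-51.2,"y":-23.9,"z":-8.4,"ax":0,"ay":0,"az":-0.515},
  {"x":-51.2,"y":-23.9,"z":-8.4,"ax":0,"ay":0,"az":-0.515},
  {"x":-51.2,"y":-23.9,"z":-8.4,"ax":0,"ay":0,"az":-0.515},
  {"x":-51.2,"y":-23.9,"z":-8.4,"ax":0,"ay":0,"az":-0.515},
  {"x":-51.2,"y":-23.9,"z":-8.4,"ax":0,"ay":0,"az":-0.515},
  {"x":-51.2,"y":-23.9,"z":-8.4,"ax":0,"ay":0,"az":-0.515},
  {"x":-51.2,"y":-23.9,"z":-8.4,"ax":0,"ay":0,"az":-0.515},
  {"x":-51.2,"y":-23.9,"z":-8.4,"ax":0,"ay":0,"az":-0.515},
  {"x":-51.2,"y":-23.9,"z":-8.4,"ax":0,"ay":0,"az":-0.515},
], gripper=-1)

```text
time: 1.1
ee_pos: [505.1, 224.8, 330.5]
tool_rot: [[-0.969, -0.246, -0.001], [-0.246, 0.969, -0.0], [0.001, 0.0, -1.0]]
ft_force: [0.9, 1.0, 0.5]
width: -0.3
grip_force: 0.0
```

```bash
python3 - <<'E'
from h import *
F=PF(629,179,104.3);inc(F.w(0,55,340),104.3)
E
```

```text
xyz cm [-5.38 -7.49 -0.95] rot [ 0.    -0.001 -0.001]
```

>>> send_rows([
  {"x":-5.4,"y":-7.5,"z":-0.9,"ax":0,"ay":0,"az":0},
  {"x":-5.4,"y":-7.5,"z":-0.9,"ax":0,"ay":0,"az":0},
  {"x":-5.4,"y":-7.5,"z":-0.9,"ax":0,"ay":0,"az":0},
  {"x":-5.4,"y":-7.5,"z":-0.9,"ax":0,"ay":0,"az":0},
  {"x":-5.4,"y":-7.5,"z":-0.9,"ax":0,"ay":0,"az":0},
])

```text
time: 1.6
ee_pos: [574.0, 167.8, 339.4]
tool_rot: [[-0.969, -0.247, -0.001], [-0.247, 0.969, 0.0], [0.001, 0.0, -1.0]]
ft_force: [-0.6, -0.0, -0.2]
width: -0.1
grip_force: 0.0
```

```bash
python3 - <<'E'
from h import *
snap('wrist','w1.png')
F=PF(629,179,104.3);inc(F.w(0,55,340),104.3); d=np.load('pics/w1.png.npz');print(d['p'],d['R'].round(2).tolist(),d['f'])
for p in((0,54,218),(0,-54,218),(0,94.6,265),(0,0,185)):print(p,proj('w1.png',F.w(*p)).round(0))
E
```

```text
xyz cm [-0.11 -0.3  -0.04] rot [ 0.    -0.     0.001]
[504.28215198 149.82199364 457.19114519] [[-0.25, 0.93, 0.28], [0.97, 0.24, 0.07], [0.0, 0.28, -0.96]] 333.3484617948444
(0, 54, 218) [[320. 242.]]
(0, -54, 218) [[320. 364.]]
(0, 94.6, 265) [[319. 199.]]
(0, 0, 185) [[320. 289.]]
```

View pics/w1.png

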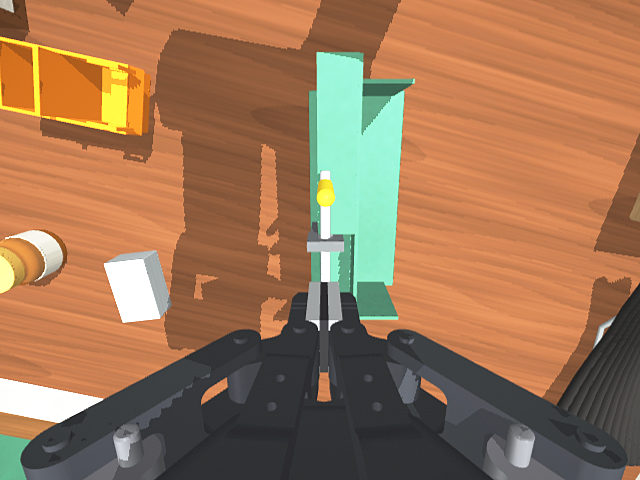

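>>> send_rows([
  {"x":0,"y":0.15,"z":4,"ax":0,"ay":0,"az":0},
  {"x":0,"y":0.15,"z":8,"ax":0,"ay":0,"az":0},
  {"x":0,"y":0.15,"z":8,"ax":0,"ay":0,"az":0},
  {"x":1,"y":0.15,"z":8,"ax":0,"ay":0,"az":0},
  {"x":2,"y":0.15,"z":8,"ax":0,"ay":0,"az":0},
  {"x":3,"y":0.15,"z":8,"ax":0,"ay":0,"az":0},
  {"x":4,"y":0.15,"z":8,"ax":0,"ay":0,"az":0},
  {"x":5,"y":0.15,"z":8,"ax":0,"ay":0,"az":0},
  {"x":6,"y":0.15,"z":8,"ax":0,"ay":0,"az":0},
  {"x":7,"y":0.15,"z":8,"ax":0,"ay":0,"az":0},
])

```text
time: 2.65
ee_pos: [505.8, 151.1, 259.7]
tool_rot: [[-0.969, -0.247, 0.0], [-0.247, 0.969, 0.0], [-0.0, -0.0, -1.0]]
ft_force: [1.2, 0.0, 1.8]
width: -0.3
grip_force: 0.9
```

>>> send_rows([
  {"x":0.7,"y":0,"z":0,"ax":0,"ay":0,"az":0},
  {"x":1.4,"y":0,"z":0,"ax":0,"ay":0,"az":0},
  {"x":2.0,"y":0,"z":0,"ax":0,"ay":0,"az":0},
  {"x":2.5,"y":0,"z":0,"ax":0,"ay":0,"az":0},
  {"x":2.8,"y":0,"z":0,"ax":0,"ay":0,"az":0},
  {"x":3.0,"y":0,"z":0,"ax":0,"ay":0,"az":0},
])

```text
time: 3.25
ee_pos: [477.3, 143.8, 259.5]
tool_rot: [[-0.969, -0.247, -0.0], [-0.247, 0.969, -0.0], [0.0, -0.0, -1.0]]
ft_force: [1.8, 0.0, 2.6]
width: 0.4
grip_force: 0.8
```

Now creep to the end stop, watching the force.

>>> send_rows([
  {"x":0.2,"y":0,"z":0,"ax":0,"ay":0,"az":0},
  {"x":0.4,"y":0,"z":0,"ax":0,"ay":0,"az":0},
  {"x":0.5,"y":0,"z":0,"ax":0,"ay":0,"az":0},
])

```text
time: 3.55
ee_pos: [476.1, 143.4, 259.8]
tool_rot: [[-0.969, -0.246, 0.01], [-0.246, 0.969, 0.003], [-0.01, 0.0, -1.0]]
ft_force: [23.2, 7.5, -8.1]
width: -0.1
grip_force: 12.1
```

```bash
python3 - <<'E'
from h import *
F=PF(630.4,183.5,104.3);inc(F.w(0,-60,340),104.3)
E
```

```text
xyz cm [-22.03   0.09  -7.8 ] rot [ 0.     0.01  -0.001]
```

>>> send_rows([
  {"x":-1.5,"y":0,"z":0,"ax":0,"ay":0,"az":0},
  {"x":-2,"y":0,"z":-4,"ax":0,"ay":0,"az":0},
  {"x":-6,"y":0,"z":-8,"ax":0,"ay":0,"az":0},
  {"x":-11,"y":0,"z":-8,"ax":0,"ay":0,"az":0},
  {"x":-16,"y":0,"z":-8,"ax":0,"ay":0,"az":0},
  {"x":-22,"y":0,"z":-8,"ax":0,"ay":0,"az":0},
  {"x":-22,"y":0,"z":-8,"ax":0,"ay":0,"az":0},
  {"x":-22,"y":0,"z":-8,"ax":0,"ay":0,"az":0},
])

```text
time: 4.35
ee_pos: [687.4, 197.2, 336.1]
tool_rot: [[-0.969, -0.247, -0.004], [-0.247, 0.969, -0.0], [0.004, 0.001, -1.0]]
ft_force: [-1.1, -0.6, -0.5]
width: -0.0
grip_force: 0.0
```

```bash
python3 - <<'E'
from h import *
snap('wrist','w2.png')
F=PF(630.4,183.5,104.3)
for p in((0,58,218),(14,58,218),(-14,58,218),(0,-50,218),(0,176,265),(0,0,185),(24,0,195)):print(p,proj('w2.png',F.w(*p)).round(0))
a=cv2.imread('pics/w2.png')[100:440,200:480]
cv2.imwrite('pics/w2c.png',cv2.resize(a,None,fx=1.76,fy=1.76,interpolation=2))
E
```

```text
(0, 58, 218) [[324.  67.]]
(14, 58, 218) [[346.  67.]]
(-14, 58, 218) [[303.  67.]]
(0, -50, 218) [[324. 230.]]
(0, 176, 265) [[ 325. -276.]]
(0, 0, 185) [[324. 158.]]
(24, 0, 195) [[356. 158.]]
```

View pics/w2c.png

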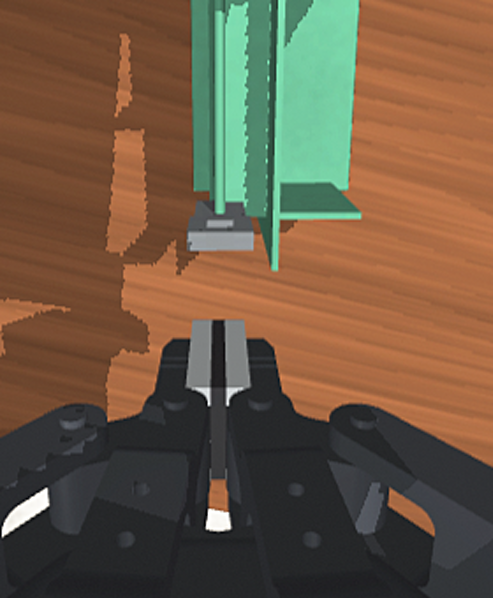

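```bash
python3 - <<'E'
from h import *
inc((560,-137,260),91)
E
```

```text
xyz cm [ 20.45 -29.26   7.81] rot [ 0.    -0.003  0.232]
```

>>> send_rows([
  {"x":20.4,"y":-29.3,"z":0,"ax":0,"ay":0,"az":0.232},
  {"x":20.4,"y":-29.3,"z":0,"ax":0,"ay":0,"az":0.232},
  {"x":20.4,"y":-29.3,"z":0,"ax":0,"ay":0,"az":0.232},
  {"x":20.4,"y":-29.3,"z":0,"ax":0,"ay":0,"az":0.232},
  {"x":20.4,"y":-29.3,"z":0,"ax":0,"ay":0,"az":0.232},
  {"x":20.4,"y":-29.3,"z":7.8,"ax":0,"ay":0,"az":0.232},
  {"x":20.4,"y":-29.3,"z":7.8,"ax":0,"ay":0,"az":0.232},
  {"x":20.4,"y":-29.3,"z":7.8,"ax":0,"ay":0,"az":0.232},
  {"x":20.4,"y":-29.3,"z":7.8,"ax":0,"ay":0,"az":0.232},
  {"x":20.4,"y":-29.3,"z":7.8,"ax":0,"ay":0,"az":0.232},
], gripper=0.0)

```text
time: 5.4
ee_pos: [559.6, -137.0, 262.5]
tool_rot: [[-1.0, -0.016, 0.001], [-0.016, 1.0, -0.0], [-0.001, -0.0, -1.0]]
ft_force: [1.0, -0.1, 0.1]
width: 42.6
grip_force: 0.0
```

```bash
python3 - <<'E'
from h import *
c,s=snap('wrist','w3.png');print(s['ee_pos'],s['width'])
print(proj('w3.png',[(514.7,-137.9,100),(515,-57,107)]))
E
```

```text
[ 559.58272341 -136.97738704  262.54626584] 42.63873676651938
[[323.05210045 172.95720736]
 [422.84915476 175.78249188]]
```

View pics/w3.png

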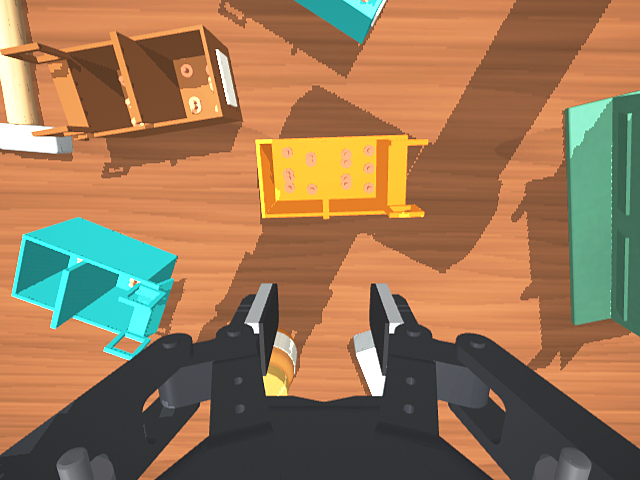

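```bash
python3 - <<'E'
from h import *
a=cv2.imread('pics/w3.png')[120:230,245:440]
cv2.imwrite('pics/w3c.png',cv2.resize(a,None,fx=4.1,fy=4.1,interpolation=2))
E
```

```text
(no output)
```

View pics/w3c.png

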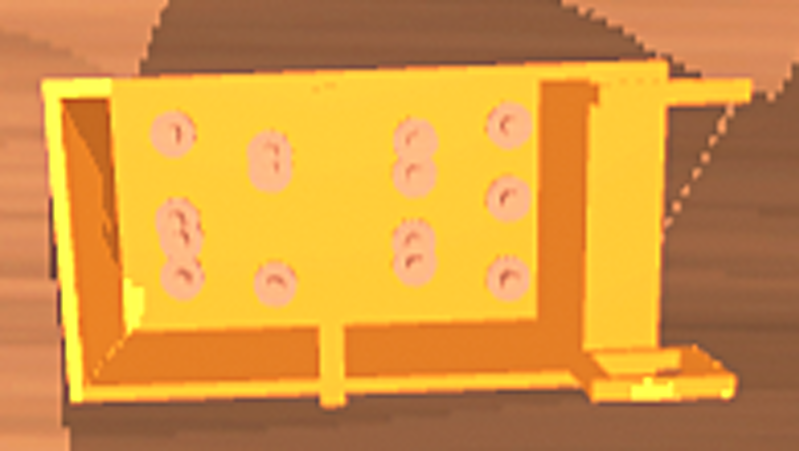

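```bash
python3 - <<'E'
from h import *
g=lambda u,v,z: atz('w3.png',245+u/4.1,120+v/4.1,z)[:2]
A,B=g(42,80,75),g(75,402,75);C,D=g(668,62,75),g(585,383,75)
print('front',A,B,np.linalg.norm(A-B));print('far edge',C,'near',D)
ang=lambda v:np.degrees(np.arctan2(v[1],v[0]))
print('bin x deg',ang(C-A),ang(D-B),ang(A-B)+90)
for z in(99,100):
  print('web near end',g(333,404,z))
E1,E2=g(742,92,107),g(735,385,107);print('ears',E1,E2,ang(E1-E2)+90)
E
```

```text
front [ 489.11986809 -197.85204414] [ 559.75280943 -193.317455  ] 70.77835050387046
far edge [483.31253369 -64.10831837] near [553.48765877 -76.87580474]
bin x deg 92.48629886132251 93.07983345367518 -86.32668907413455
web near end [ 553.64436197 -134.56010469]
web near end [ 553.40877462 -134.57283182]
ears [489.01889377 -57.15674721] [546.49497802 -52.62689188] -85.49366990582183
```

```bash
python3 - <<'E'
from h import *
inc((521.2,-136.2,91),93.3)
E
```

```text
xyz cm [ 3.93  0.11 17.19] rot [-0.001  0.002 -0.04 ]
```

>>> send_rows([
  {"x":3.9,"y":0.1,"z":4,"ax":0,"ay":0,"az":-0.04},
  {"x":3.9,"y":0.1,"z":8,"ax":0,"ay":0,"az":-0.04},
  {"x":3.9,"y":0.1,"z":12,"ax":0,"ay":0,"az":-0.04},
  {"x":3.9,"y":0.1,"z":15,"ax":0,"ay":0,"az":-0.04},
  {"x":3.9,"y":0.1,"z":17.2,"ax":0,"ay":0,"az":-0.04},
  {"x":3.9,"y":0.1,"z":17.2,"ax":0,"ay":0,"az":-0.04},
  {"x":3.9,"y":0.1,"z":17.2,"ax":0,"ay":0,"az":-0.04},
])

```text
time: 6.15
ee_pos: [522.2, -136.4, 90.9]
tool_rot: [[-0.998, -0.059, 0.002], [-0.059, 0.998, -0.001], [-0.002, -0.001, -1.0]]
ft_force: [-0.5, -0.1, 0.6]
width: 42.9
grip_force: 0.0
```

>>> send_rows([
  {"x":0,"y":0,"z":0,"ax":0,"ay":0,"az":0},
  {"x":0,"y":0,"z":0,"ax":0,"ay":0,"az":0},
  {"x":0,"y":0,"z":0,"ax":0,"ay":0,"az":0},
  {"x":0,"y":0,"z":0,"ax":0,"ay":0,"az":0},
  {"x":0,"y":0,"z":0,"ax":0,"ay":0,"az":0},
  {"x":0,"y":0,"z":0,"ax":0,"ay":0,"az":0},
  {"x":0,"y":0,"z":0,"ax":0,"ay":0,"az":0},
], gripper=-1)

```text
time: 6.85
ee_pos: [521.9, -137.1, 90.6]
tool_rot: [[-0.998, -0.057, 0.002], [-0.057, 0.998, -0.001], [-0.002, -0.001, -1.0]]
ft_force: [-0.4, 2.0, 7.4]
width: 4.3
grip_force: 59.6
```

```bash
python3 - <<'E'
from h import *
F=PF(630.2,184.4,104.3);P=F.w(-68,0,276);print(P);inc(P,104.3)
E
```

```text
[646.99593287 118.50693026 276.        ]
xyz cm [-13.99  24.79 -18.53] rot [-0.001  0.002 -0.192]
```

>>> send_rows([
  {"x":0,"y":0,"z":-2,"ax":0,"ay":0,"az":0},
  {"x":0,"y":0,"z":-5,"ax":0,"ay":0,"az":0},
  {"x":0,"y":0,"z":-8,"ax":0,"ay":0,"az":0},
  {"x":0,"y":0,"z":-12,"ax":0,"ay":0,"az":0},
  {"x":0,"y":0,"z":-15.5,"ax":0,"ay":0,"az":0},
  {"x":0,"y":0,"z":-18.5,"ax":0,"ay":0,"az":0},
  {"x":-1.5,"y":2.5,"z":-18.5,"ax":0,"ay":0,"az":-0.02},
  {"x":-3.5,"y":6,"z":-18.5,"ax":0,"ay":0,"az":-0.06},
  {"x":-5.5,"y":9.5,"z":-18.5,"ax":0,"ay":0,"az":-0.1},
  {"x":-7.5,"y":13,"z":-18.5,"ax":0,"ay":0,"az":-0.15},
])

```text
time: 7.85
ee_pos: [589.0, -1.5, 274.4]
tool_rot: [[-0.978, -0.207, -0.001], [-0.207, 0.978, 0.0], [0.001, 0.0, -1.0]]
ft_force: [0.7, -0.8, -3.1]
width: 4.3
grip_force: 58.9
```

```bash
python3 - <<'E'
from h import *
F=PF(630.2,184.4,104.3);P=F.w(-68,0,276);s=robot.get_state();print(s['width'],s['ft_force'],s['ee_pos'],s['wrist_torque']);inc(P,104.3)
E
```

```text
4.2859950206183415 [ 0.69238478 -0.84506887 -3.06800323] [589.03315679  -1.54884814 274.41466789] [-0.08998732 -0.03425297  0.04649485]
xyz cm [-8.16 10.55 -0.16] rot [ 0.    -0.001 -0.041]
```

>>> send_rows([
  {"x":-2.4,"y":3,"z":-0.1,"ax":0,"ay":0,"az":-0.041},
  {"x":-4.8,"y":6,"z":-0.1,"ax":0,"ay":0,"az":-0.041},
  {"x":-6.8,"y":8.7,"z":-0.1,"ax":0,"ay":0,"az":-0.041},
  {"x":-8.0,"y":10,"z":-0.1,"ax":0,"ay":0,"az":-0.041},
  {"x":-8.2,"y":10.5,"z":-0.1,"ax":0,"ay":0,"az":-0.041},
  {"x":-8.2,"y":10.5,"z":-0.1,"ax":0,"ay":0,"az":-0.041},
  {"x":-8.2,"y":10.5,"z":-0.1,"ax":0,"ay":0,"az":-0.041},
])

```text
time: 8.55
ee_pos: [647.1, 115.8, 275.5]
tool_rot: [[-0.97, -0.245, -0.0], [-0.245, 0.97, -0.0], [0.001, -0.0, -1.0]]
ft_force: [0.6, -0.7, -2.6]
width: 4.4
grip_force: 58.9
```

```bash
python3 - <<'E'
from h import *
c,s=snap('wrist','w4.png');c,s=snap('side','s4.png')
F=PF(630.2,184.4,104.3);P=F.w(-68,0,276);print(s['ee_pos'],F.loc(s['ee_pos']));inc(P,104.3)
B=PF(*F.w(-68,0,0)[:2],104.3)
for p in((73,35,75),(73,-35,75),(60,35,75)):print(p,proj('w4.png',B.w(*p)+[0,0,185]).round(0))
for p in((0,58,218),(14,58,218),(-14,58,218),(0,45,185)):print(p,proj('w4.png',F.w(*p)).round(0))
w=cv2.imread('pics/w4.png')[60:360,230:530];t=cv2.imread('pics/s4.png')[100:250,260:360]
o=np.zeros((600,800,3),np.uint8);o[:,:400]=cv2.resize(t,(400,600),interpolation=2);o[:400,400:]=cv2.resize(w,(400,400),interpolation=2)
cv2.imwrite('pics/c4.png',o)
E
```

```text
[647.14466616 115.64343661 275.65802456] [-70.81150738   0.56315521 275.65802456]
xyz cm [-0.05  0.28 -0.03] rot [-0.    -0.    -0.003]
(73, 35, 75) [[505. 233.]]
(73, -35, 75) [[483. 375.]]
(60, 35, 75) [[474. 233.]]
(0, 58, 218) [[460. 168.]]
(14, 58, 218) [[487. 168.]]
(-14, 58, 218) [[433. 168.]]
(0, 45, 185) [[437. 185.]]
```

View pics/c4.png

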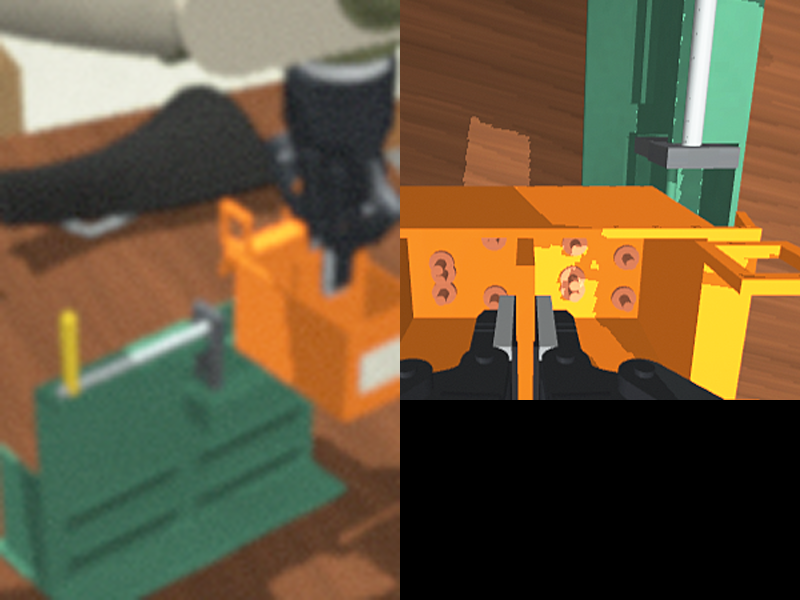

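>>> send_rows([
  {"x":0,"y":0.22,"z":1,"ax":0,"ay":0,"az":0},
  {"x":0,"y":0.22,"z":2.2,"ax":0,"ay":0,"az":0},
  {"x":0,"y":0.22,"z":3,"ax":0,"ay":0,"az":0},
  {"x":0,"y":0.22,"z":3,"ax":0,"ay":0,"az":0},
  {"x":0,"y":0.22,"z":3,"ax":0,"ay":0,"az":0},
])

```text
time: 9.15
ee_pos: [646.9, 118.8, 245.3]
tool_rot: [[-0.969, -0.246, -0.0], [-0.246, 0.969, -0.0], [0.0, 0.0, -1.0]]
ft_force: [0.2, -0.4, -1.5]
width: 4.6
grip_force: 58.9
```

```bash
python3 - <<'E'
from h import *
F=PF(630.2,184.4,104.3);s=robot.get_state();print(F.loc(s['ee_pos']),s['ft_force']);inc(F.w(-68.5,0,203.6),104.3)
E
```

```text
[-6.77175449e+01 -1.42042746e-02  2.45292604e+02] [ 0.16855633 -0.38908363 -1.51083019]
xyz cm [-0.   -0.08  4.17] rot [ 0.    -0.    -0.001]
```

>>> send_rows([
  {"x":0,"y":-0.08,"z":0.5,"ax":0,"ay":0,"az":0},
  {"x":0,"y":-0.08,"z":1,"ax":0,"ay":0,"az":0},
  {"x":0,"y":-0.08,"z":1.5,"ax":0,"ay":0,"az":0},
  {"x":0,"y":-0.08,"z":2,"ax":0,"ay":0,"az":0},
  {"x":0,"y":-0.08,"z":2.4,"ax":0,"ay":0,"az":0},
  {"x":0,"y":-0.08,"z":2.8,"ax":0,"ay":0,"az":0},
  {"x":0,"y":-0.08,"z":3.0,"ax":0,"ay":0,"az":0},
  {"x":0,"y":-0.08,"z":3.0,"ax":0,"ay":0,"az":0},
])

```text
time: 9.95
ee_pos: [647.0, 118.0, 215.2]
tool_rot: [[-0.969, -0.246, -0.0], [-0.246, 0.969, -0.0], [0.0, 0.0, -1.0]]
ft_force: [0.7, 0.1, -2.4]
width: 4.5
grip_force: 58.9
```

>>> send_rows([
  {"x":0,"y":0,"z":0.4,"ax":0,"ay":0,"az":0},
  {"x":0,"y":0,"z":0.7,"ax":0,"ay":0,"az":0},
  {"x":0,"y":0,"z":1.0,"ax":0,"ay":0,"az":0},
  {"x":0,"y":0,"z":1.1,"ax":0,"ay":0,"az":0},
  {"x":0,"y":0,"z":1.1,"ax":0,"ay":0,"az":0},
])

```text
time: 10.45
ee_pos: [647.1, 118.0, 204.3]
tool_rot: [[-0.969, -0.246, -0.0], [-0.246, 0.969, -0.0], [0.0, 0.0, -1.0]]
ft_force: [0.9, -0.1, -2.7]
width: 4.0
grip_force: 58.9
```

>>> send_rows([
  {"x":0,"y":0,"z":0.1,"ax":0,"ay":0,"az":0},
  {"x":0,"y":0,"z":0.2,"ax":0,"ay":0,"az":0},
  {"x":0,"y":0,"z":0.2,"ax":0,"ay":0,"az":0},
])

```text
time: 10.75
ee_pos: [647.3, 118.0, 203.3]
tool_rot: [[-0.969, -0.246, 0.001], [-0.246, 0.969, 0.0], [-0.001, -0.0, -1.0]]
ft_force: [-0.9, -1.7, 2.7]
width: 4.0
grip_force: 59.7
```

>>> send_rows([
  {"x":0,"y":0,"z":0,"ax":0,"ay":0,"az":0},
  {"x":0,"y":0,"z":0,"ax":0,"ay":0,"az":0},
  {"x":0,"y":0,"z":0,"ax":0,"ay":0,"az":0},
  {"x":0,"y":0,"z":0,"ax":0,"ay":0,"az":0},
  {"x":0,"y":0,"z":0,"ax":0,"ay":0,"az":0},
  {"x":0,"y":0,"z":-2,"ax":0,"ay":0,"az":0},
  {"x":0,"y":0,"z":-5,"ax":0,"ay":0,"az":0},
  {"x":0,"y":0,"z":-9,"ax":0,"ay":0,"az":0},
  {"x":0,"y":0,"z":-13,"ax":0,"ay":0,"az":0},
  {"x":0,"y":0,"z":-13,"ax":0,"ay":0,"az":0},
], gripper=-0.2)

```text
time: 11.75
ee_pos: [647.9, 118.1, 338.8]
tool_rot: [[-0.969, -0.246, 0.011], [-0.246, 0.969, 0.0], [-0.011, -0.003, -1.0]]
ft_force: [0.9, 0.4, 0.3]
width: 34.3
grip_force: 0.0
```

```bash
python3 - <<'E'
from h import *
c,s=snap('wrist','w5.png');c,s=snap('side','s5.png');c,s=snap('top','t5.png')
F=PF(630.2,184.4,104.3);print(s['ft_force'],F.loc(s['ee_pos']))
inc(F.w(0,198,320),104.3)
w=cv2.imread('pics/w5.png')[60:360,230:530];t=cv2.imread('pics/s5.png')[150:250,250:350]
o=np.zeros((400,800,3),np.uint8);o[:,:400]=cv2.resize(t,(400,400),interpolation=2);o[:400,400:]=cv2.resize(w,(400,400),interpolation=2)
cv2.imwrite('pics/c5.png',o)
E
```

```text
[-0.30268422  0.47300814 -0.93086483] [-6.84498422e+01 -3.18717640e-02  3.32874104e+02]
xyz cm [19.79  6.81  1.18] rot [ 0.    -0.001 -0.001]
```

View pics/c5.png

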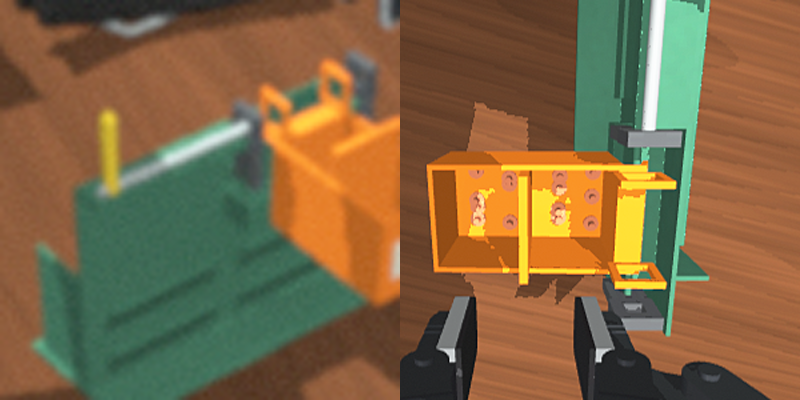

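>>> send_rows([
  {"x":20.8,"y":6.8,"z":1.2,"ax":0,"ay":0,"az":0},
  {"x":20.8,"y":6.8,"z":1.2,"ax":0,"ay":0,"az":0},
  {"x":20.8,"y":6.8,"z":1.2,"ax":0,"ay":0,"az":0},
  {"x":20.8,"y":6.8,"z":1.2,"ax":0,"ay":0,"az":0},
  {"x":20.8,"y":6.8,"z":1.2,"ax":0,"ay":0,"az":0},
  {"x":20.8,"y":6.8,"z":1.2,"ax":0,"ay":0,"az":0},
  {"x":20.8,"y":6.8,"z":1.2,"ax":0,"ay":0,"az":0},
  {"x":20.8,"y":6.8,"z":4.2,"ax":0,"ay":0,"az":0},
  {"x":20.8,"y":6.8,"z":7.4,"ax":0,"ay":0,"az":0},
  {"x":20.8,"y":6.8,"z":7.4,"ax":0,"ay":0,"az":0},
], gripper=-1)

```text
time: 12.9
ee_pos: [428.4, 132.6, 254.8]
tool_rot: [[-0.969, -0.245, -0.009], [-0.245, 0.969, -0.0], [0.008, 0.002, -1.0]]
ft_force: [-0.3, 0.7, 0.2]
width: -0.2
grip_force: 0.0
```

```bash
python3 - <<'E'
from h import *
F=PF(630.2,184.4,104.3);s=robot.get_state();print(F.loc(s['ee_pos']),s['ft_force'],s['width']);inc(F.w(0,83,258),104.3)
E
```

```text
[ -0.37545121 208.39815079 254.75653192] [-0.30888014  0.66336956  0.21012919] -0.17423667126529208
xyz cm [-12.54   0.06  -0.43] rot [ 0.002 -0.008 -0.002]
```

>>> send_rows([
  {"x":-1,"y":0,"z":0,"ax":0,"ay":0,"az":0},
  {"x":-2,"y":0,"z":0,"ax":0,"ay":0,"az":0},
  {"x":-3,"y":0,"z":0,"ax":0,"ay":0,"az":0},
  {"x":-4,"y":0,"z":0,"ax":0,"ay":0,"az":0},
  {"x":-5,"y":0,"z":0,"ax":0,"ay":0,"az":0},
  {"x":-6,"y":0,"z":0,"ax":0,"ay":0,"az":0},
  {"x":-7,"y":0,"z":0,"ax":0,"ay":0,"az":0},
  {"x":-8,"y":0,"z":0,"ax":0,"ay":0,"az":0},
  {"x":-9,"y":0,"z":0,"ax":0,"ay":0,"az":0},
])

```text
time: 13.8
ee_pos: [516.8, 155.2, 258.5]
tool_rot: [[-0.969, -0.246, -0.0], [-0.246, 0.969, 0.0], [0.0, 0.0, -1.0]]
ft_force: [-1.4, -0.3, 0.3]
width: 0.1
grip_force: 0.9
```

>>> send_rows([
  {"x":-0.8,"y":0,"z":0,"ax":0,"ay":0,"az":0},
  {"x":-1.6,"y":0,"z":0,"ax":0,"ay":0,"az":0},
  {"x":-2.2,"y":0,"z":0,"ax":0,"ay":0,"az":0},
  {"x":-2.7,"y":0,"z":0,"ax":0,"ay":0,"az":0},
  {"x":-3.0,"y":0,"z":0,"ax":0,"ay":0,"az":0},
  {"x":-3.2,"y":0,"z":0,"ax":0,"ay":0,"az":0},
])

```text
time: 14.4
ee_pos: [547.2, 163.0, 258.4]
tool_rot: [[-0.969, -0.246, -0.0], [-0.246, 0.969, 0.0], [0.0, 0.0, -1.0]]
ft_force: [-1.8, 0.4, 0.2]
width: 0.0
grip_force: 0.8
```

>>> send_rows([
  {"x":-0.2,"y":0,"z":0,"ax":0,"ay":0,"az":0},
  {"x":-0.4,"y":0,"z":0,"ax":0,"ay":0,"az":0},
  {"x":-0.5,"y":0,"z":0,"ax":0,"ay":0,"az":0},
])

```text
time: 14.7
ee_pos: [551.1, 164.0, 258.4]
tool_rot: [[-0.969, -0.246, -0.003], [-0.246, 0.969, -0.001], [0.003, 0.0, -1.0]]
ft_force: [-9.3, -2.3, 2.7]
width: 0.0
grip_force: 4.9
```

>>> send_rows([
  {"x":-0.15,"y":0,"z":0,"ax":0,"ay":0,"az":0},
  {"x":-0.15,"y":0,"z":0,"ax":0,"ay":0,"az":0},
])

```text
time: 14.9
ee_pos: [551.2, 164.0, 258.4]
tool_rot: [[-0.969, -0.246, -0.006], [-0.246, 0.969, -0.002], [0.006, -0.0, -1.0]]
ft_force: [-13.8, -3.2, 3.4]
width: -0.0
grip_force: 7.1
```

>>> send_rows([
  {"x":1.5,"y":0,"z":0,"ax":0,"ay":0,"az":0},
  {"x":3,"y":0,"z":-1,"ax":0,"ay":0,"az":0},
  {"x":4,"y":0,"z":-6,"ax":0,"ay":0,"az":0},
  {"x":6,"y":-8,"z":-9,"ax":0,"ay":0,"az":0},
  {"x":-4,"y":-12,"z":-9,"ax":0,"ay":0,"az":0},
  {"x":-8,"y":-12,"z":-9,"ax":0,"ay":0,"az":0},
  {"x":-8,"y":-12,"z":-9,"ax":0,"ay":0,"az":0},
  {"x":-8,"y":-12,"z":-9,"ax":0,"ay":0,"az":0},
  {"x":-8,"y":-12,"z":-9,"ax":0,"ay":0,"az":0},
])

```text
time: 15.8
ee_pos: [661.3, 67.3, 347.0]
tool_rot: [[-0.97, -0.245, -0.001], [-0.245, 0.97, -0.0], [0.001, 0.0, -1.0]]
ft_force: [-0.5, 0.6, 0.3]
width: -0.2
grip_force: 0.0
```

```bash
python3 - <<'E'
from h import *
c,s=snap('wrist','w6.png');c,s=snap('side','s6.png');print(s['ee_pos'],s['ft_force'])
w=cv2.imread('pics/w6.png');t=cv2.imread('pics/s6.png')[150:250,250:350]
o=np.zeros((400,800,3),np.uint8);o[:,:400]=cv2.resize(t,(400,400),interpolation=2);o[:400,400:]=cv2.resize(w[0:400,240:640],(400,400),interpolation=2)
cv2.imwrite('pics/c6.png',o)
E
```

```text
[660.23135249  67.78465258 348.20520734] [-1.45482582  0.38050811  1.01499265]
```

View pics/c6.png

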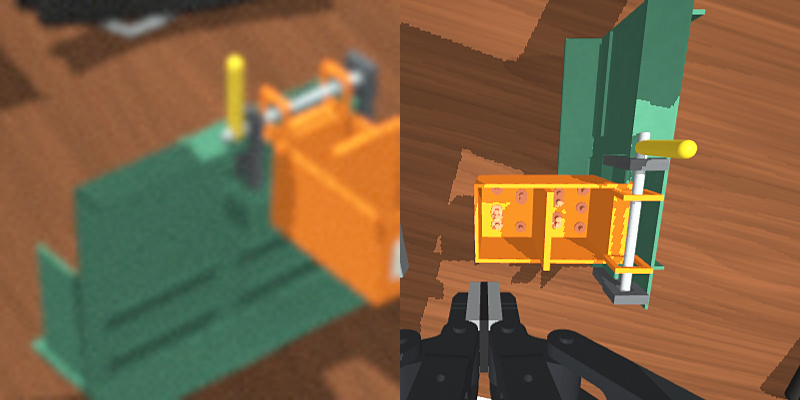

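The rod (crop 645,135 to 625,292) runs through both ears into the far guide, the handle stands next to the near guide, and the bin hangs level.

```bash
python3 -c "
from rig import workorder;print(workorder.close_job())"
```

```text
the job is handed in; nothing more can be done
None
```

The rod was drawn back, the orange bin hung and released on the rail, and the rod pushed to its end stop through both ears; the hammer, block and jar were never touched, and the job is handed in at about 16 s (its verdict was not shown).

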